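Sort the leftover canister parts, then snap the cap on and keep it pressed

TASK

First sort the leftover ivory parts: put the loose neck ring into the bin that holds neck rings and the loose base plug into the bin that holds base plugs. Then take the snap cap and press it squarely onto the neck of the ivory body that stands in the jig until it clicks, and keep pressing after the click until the black rubber ring under it is squashed flat. The rubber has fresh glue under it, so finish like that, with your hand still on the cap and pressing it down firmly (about 15 N, no brute force), and do not knock or shift the other things on the bench.

Things in the scene. Friction and masses are not known exactly. Their poses are not given: they have to be found in the camera images.
- cap: snap cap, ivory plastic, loose, standing on its open rim: ribbed skirt 57 mm across, flat crown 23 mm above the rim, on it a straight grip bar 14 mm thick, 40 mm long, top 42 mm above the rim. Origin at the rim's centre, z up, x along the bar: pinch it across y, fingertips down on the crown, or it tips. 40 to 65 g. Inside, 5.5 mm up, a bead 39 mm in clear width; below it the mouth is 49 mm wide
- ring: spare neck ring, ivory plastic, loose, lying on its flange: flange 68 mm across, 3 mm thick, open in the middle, with four stiff upright tongues at +x, +y, -x, -y, tops 22 mm above the underside. Over two facing tongues 36 mm, 42 mm over the beads near their tops: pinch there, along x or y, fingertips above the flange. Origin at the centre of the underside, z up. 32 to 52 g
- plug: base plug, ivory printed plastic, loose, lying on its disc with the stem up: disc 52 mm across and 8 mm high, round stem 16 to 18 mm thick, top 30 mm above the underside. Origin at the centre of the underside, z up. 32 to 52 g. Pinch the stem
- ring_bin: grey open parts bin, fixed, 160 mm (its x) by 124 mm (its y), 42 mm high, walls 3 mm, floor 3 mm; two neck rings lie stacked in its back half (+x, up to 46 mm high), the front half is free. Origin at the centre of its underside
- ring_bin_free (a point): middle of the free front half of the neck-ring bin, on its inner floor (3 mm above the bin's underside)
- plug_bin: the same bin, fixed, but with two base plugs standing in its back half (+x, 33 mm high); the front half is free. Origin at the centre of its underside. The two bins change places from start to start
- plug_bin_free (a point): middle of the free front half of the base-plug bin, on its inner floor (3 mm above the bin's underside)
- jig: plywood plate 124 x 112 x 16 mm with a black collar, screwed to the bench (fixed); in the collar an ivory printed body, 76 x 68 mm and 104 mm high, stands upright and fixed, closed at the top by a neck ring. Origin at the centre of the plate's underside
- neck (a point): centre of the neck ring's flange top, 123 mm above the bench, z up. Round it stand four springy tongues (the stud): 42 mm over their beads, bead centres 12 mm, tops 18 mm up. Cap going down: beads meet with its rim 12 mm above this point, force peaks at 10 to 18 N, drops with a click as the rim passes 6 mm, rim meets rubber at 4 mm, is down at 1 mm. Let go, the cap stays on but rises 1 to 2 mm
- gasket (a joint): squash of the black rubber ring, 45 to 60 mm across and 4 mm proud of the flange round the neck, that the cap's rim presses on: 0 free, 0.003 m squashed flat (firm stop). 3 N per mm, 10 N flat
- black_body_1: bystander: hollow black printed body, 71 x 69 mm, 110 mm high, upright behind the jig; origin at its underside
- glue_bottle: bystander: small white glue bottle with red tip, 26 x 42 mm, 112 mm high, upright; origin at its underside
- usb_stick: bystander: grey memory stick lying flat, 18 x 70 x 9 mm; origin at the underside
- sanding_block: bystander: wooden sanding block, 38 x 68 x 25 mm; origin at its underside

How it is judged:
By the outcome, as a careful person would: the job done as asked, in the order asked, and still so for the second after the job is handed in, while the arm keeps its last pose, push and grip.
It also fails if it takes over 72 s, if anything falls off the work surface, if the arm or the gripper's body presses on something with over 40 N, if the wrist force passes 120 N, or if a joint passes its speed limit or range.

ROBOT

A 6-joint arm with a two-finger parallel gripper is mounted at the origin on a cart in front of the work surface, level with it; the furniture and walls round the work are solid. World frame = base frame: x ahead of the robot, y to its left, z up, the work surface at z = 0. Lengths are in m, angles in rad, forces in N, time in s.
With the tool pointing down it reaches from about 0.4 to 0.925 m from the base axis. Payload 3.4 kg.
Tool frame: the origin (TCP) lies between the finger pads; the fingertips stand 8 mm ahead of it and the grasp point (between the pads) lies 11 mm behind it; z points along the fingers, y is the line along which they close (so a half turn about z gives the same grasp; the last joint's range is limited). The gripper opens to 85 mm and grips with 20 to 120 N. Pads are 22 mm wide; open, the fingers measure 114 mm over their backs; the gripper's body (76 mm by 85 mm) begins 54 mm behind the grasp point. The pads swing forward as they close: fully open they stand 13 mm farther back than shut.
Start: joints at [-1.327, 0.307, 1.506, -0, 1.328, -0.073], TCP at [0.18, -0.546, 0.239] pointing down, gripper open.
Joint ranges: [-3.12, 3.12], [-1.05, 2.28], [0.14, 2.33], [-1.42, 4.57], [0.1, 2.73], [-2.68, 2.68]. Speed limits (rad/s): [2.57, 2.57, 3.14, 3.14, 3.14, 3.14].

INTERFACE

Orientations are given as a 3x3 rotation matrix whose columns are the frame's x, y, z axes.
In Python, from cell import manip gives the robot as it stands.
- The arm moves only by the tool jog_arm, called after "Call:" as name([rows], argument=value, ...), one row to a line, values as JSON. Schema: {"type":"object","properties":{"plan":{"type":"array","items":{"type":"array","items":{"type":"number"},"minItems":4,"maxItems":4},"minItems":1,"maxItems":8},"jaw":{"type":"number"},"grip_n":{"type":"number"},"only":{"type":"string"},"quiet":{"type":"boolean"},"lines":{"type":"string"}},"required":["plan"],"additionalProperties":false}. plan is a list of rows, 1 to 8 of them, each of 4 numbers: dx, dy, dz in shares of the most that a row can go, 1 being 62.5 mm, then a turn about the tool's z in units of 0.2 rad; each row shifts and turns the commanded pose from where the row before left it, along the tool's axes as they then stand; what a row does not reach is not made up. A row lasts 1/8 s, in which the tool goes at most 0.0625 m and 0.188 rad, less where a joint would pass 70% of its speed; a pose out of reach is approached as far as the arm can. jaw is the finger opening in m, set as the call begins (left out keeps the last). The fingers move at their own pace and stop on an object; grip_n is the grip in N (left out, the last holds). Time passes only in rows, so rows that do not move let the fingers close. The tool returns the time, the measured TCP pose, the force, the opening and the grip force at its end. only (a regular expression) keeps the lines of the reply that match it, lines (a string "A,B") keeps lines A to B, and quiet returns only ok. Input that does not fit is refused with a message, and nothing moves.
- manip.read_state(): the state, without advancing time (a new reading comes with each control period).
- manip.snapshot(name): name is "side" or "top" or "wrist"; returns a dict with "image" (480x640x3 uint8, red, green, blue), "K" (3x3 intrinsics, pixels), "view" (4x4, takes a point from world to camera coordinates); the wrist camera has in their place "tool_from_camera" (4x4, takes a point from camera to tool coordinates, whose origin is the TCP and whose axes are the flange's). Camera axes: x right, y up, looking along -z (the intrinsics and any distortion apply to the point x, -y, -z); pixel columns grow to the right and rows downward; lengths in m; the calibration is good to about 2 mm. A picture is of the moment at which its call begins: read the wrist's pose just before it. There is no depth.
- manip.close_job(): hands the job in; it is judged then, once.
The state is a dict: "t": time; "joints": joint angles; "qd": joint speeds; "joint_torque": joint torques, N m; "tool_pos": TCP position; "tool_rot": TCP orientation; "contact_force": force on the tool from outside, world axes, zero at the start; "ft_torque": the same for the moment, N m; "gripper_width": finger opening in m; "grasp_force": force on a finger pad.
Only numpy, scipy, OpenCV 4.12 (cv2) and the standard library are available. Lean on these libraries where they do the work, as an engineer would, in place of code of your own. Each camera call takes 0.05 s, during which the arm holds its last target. There are 200 camera calls.

## Working session

There is one attempt and no reset: what is moved stays moved. The work goes in short steps, Python scripts to look and compute and a tool call to move; the robot and the scene stay as the last step left them, time stands still between calls to the robot, and variables do not carry over. Pictures are saved under pics/ and viewed, at most 10 in all, crops included, and the job is handed in when it is done.

```bash
ls; mkdir -p pics; python3 - <<'E'
from cell import manip
import cv2,numpy as np
for n in("top","side"):
    s=manip.snapshot(n); cv2.imwrite(f"pics/{n}0.png",s["image"][:,:,::-1]); np.savez(f"pics/{n}0.npz",**s)
    print(n,s["K"],s["view"], [k for k in s])
st=manip.read_state();print(st["tool_rot"],st["contact_force"],st["t"])
E
```

```text
cell.py
pics
top [[598.4764624    0.         321.13540373]
 [  0.         598.4764624  231.35630775]
 [  0.           0.           1.        ]] [[-0.01996366 -0.99969986 -0.0142001   0.09475116]
 [ 0.98898847 -0.0218289   0.14637388 -0.54502847]
 [-0.14663992 -0.01112158  0.98912742 -1.13572896]
 [ 0.          0.          0.          1.        ]] ['image', 'K', 'view']
side [[521.67319225   0.         316.30735403]
 [  0.         521.67319225 232.58876424]
 [  0.           0.           1.        ]] [[-0.93942524 -0.34270494  0.00579125  0.51498985]
 [ 0.14205908 -0.37392551  0.91651456 -0.14078904]
 [-0.31192857  0.86181961  0.39995941 -1.25796076]
 [ 0.          0.          0.          1.        ]] ['image', 'K', 'view']
[[ 9.49920588e-01  3.12491082e-01 -4.47564611e-04]
 [ 3.12491369e-01 -9.49918847e-01  1.82438285e-03]
 [ 1.44953313e-04 -1.87287891e-03 -9.99998236e-01]] [ 0.54452134  0.13406616 -0.20817748] 0.1
```
View pics/top0.png

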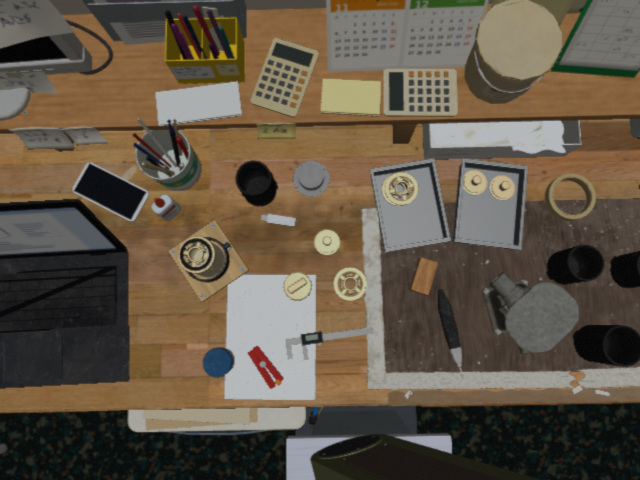

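View pics/side0.png

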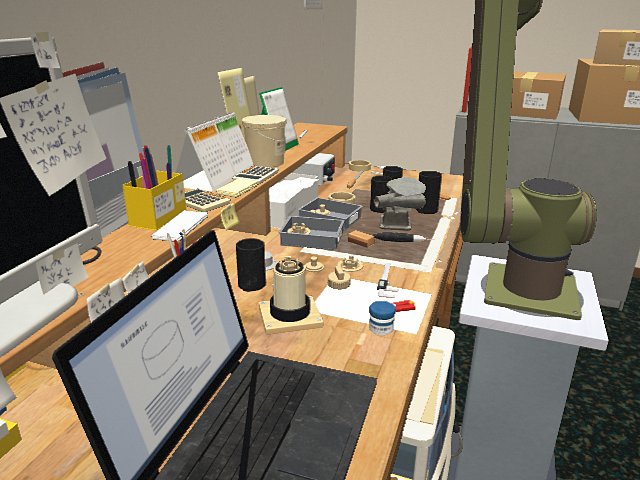

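The top view shows the plug at (327,242), the cap at (298,287), the loose ring at (350,284) and the jig body at (205,258). The ring bin is at (410,205) and the plug bin at (490,205). In the side view the body stands at (290,280).

```bash
cat > h.py <<'E'
import numpy as np,cv2
def load(n): return dict(np.load(f"pics/{n}.npz"))
def ray(s,u,v):
    R=s["view"][:3,:3];t=s["view"][:3,3];K=s["K"]
    d=R.T@np.array([(u-K[0,2])/K[0,0],-(v-K[1,2])/K[1,1],-1.]); return -R.T@t,d
def onz(s,u,v,z):
    o,d=ray(s,u,v); return o+d*(z-o[2])/d[2]
def proj(s,p):
    c=s["view"][:3,:3]@np.array(p)+s["view"][:3,3];K=s["K"]
    return K[0,2]+K[0,0]*c[0]/-c[2],K[1,2]-K[1,1]*c[1]/-c[2]
def wview(s,pos,rot):
    T=np.eye(4);T[:3,:3]=rot;T[:3,3]=pos
    s["view"]=np.linalg.inv(T@s["tool_from_camera"]); return s
E
python3 - <<'E'
from h import *
s=load("top0");im=s["image"][:,:,::-1]
def c(im,x,y,w,h,k): return cv2.resize(im[y:y+h,x:x+w],None,fx=k,fy=k,interpolation=cv2.INTER_CUBIC)
a=c(im,275,225,100,80,4);b=c(im,160,215,100,80,4)
d=c(im,365,150,200,105,4)
m=np.vstack([np.hstack([a,b]),d[:280]]);
cv2.imwrite("pics/crop0.png",m)
t=load("side0")["image"]
for n,S,box in(("top",s,(270,225,375,305)),("side",load("side0"),(300,240,370,295))):
    I=S["image"];h=cv2.cvtColor(I,cv2.COLOR_RGB2HSV)
    x0,y0,x1,y1=box
    r=h[y0:y1,x0:x1]
    mask=((r[...,0]>18)&(r[...,0]<32)&(r[...,1]>40)&(r[...,1]<150)&(r[...,2]>140)).astype(np.uint8)
    if n=="top":
        cs,_=cv2.findContours(mask,cv2.RETR_EXTERNAL,2)
        for q in cs:
            if cv2.contourArea(q)>60:
                print(n,cv2.contourArea(q),cv2.minEnclosingCircle(q+np.array([x0,y0])),cv2.boundingRect(q))
    for p in ((298,287),(350,284),(327,242)): 
        if n=="top": print(p,h[p[1],p[0]],onz(s,*p,0.02))
E
```

```text
top 559.5 ((296.8411560058594, 285.5170593261719), 13.920463562011719) (13, 47, 28, 28)
top 830.0 ((349.7353820800781, 283.5614013671875), 16.980714797973633) (63, 42, 33, 34)
top 491.5 ((326.8362121582031, 241.87069702148438), 13.212240219116211) (44, 5, 27, 25)
(298, 287) [ 22  71 168] [0.43992431 0.13141372 0.02      ]
(350, 284) [ 16 112 128] [0.44369897 0.02864226 0.02      ]
(327, 242) [ 31  48 193] [0.52825617 0.07224057 0.02      ]
```

View pics/crop0.png

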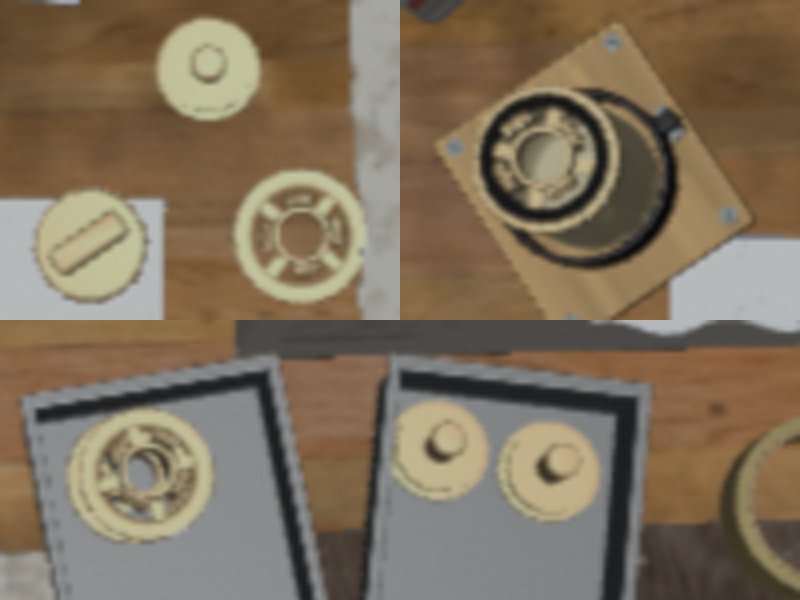

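The crop shows the plug's stem centre near px (327,240.5) and disc (327,242). The cap's bar runs lower-left to upper-right and the loose ring's tongues lie on the image diagonals. The neck flange is at px (196.5,253).

```bash
python3 - <<'E'
from h import *
s=load("top0");t=load("side0");I=s["image"]
cx=lambda a,b,ox,oy:(a/4+ox,b/4+oy)
A=lambda a,b:cx(a,b,275,225)
print("plug",onz(s,*A(208,69),.008),onz(s,*A(208,62),.03))
print("ring",onz(s,*A(301,236),.003),[onz(s,*A(*p),.022)[:2].round(4) for p in((271,205),(332,205),(270,267),(333,267))])
b1,b2=onz(s,*A(52,262),.042),onz(s,*A(127,222),.042)
print("cap",onz(s,*A(91,244),.02),(b1+b2)/2,b2-b1,np.degrees(np.arctan2((b2-b1)[1],(b2-b1)[0])))
print("neck",onz(s,*cx(546-400,153,160,215),.123))
# neck in the side view: black ring ellipse
h=cv2.cvtColor(I,cv2.COLOR_RGB2HSV)
g=((h[...,1]<45)&(h[...,2]>70)&(h[...,2]<200)).astype(np.uint8)
g[:150]=0;g[260:]=0;g[:,:365]=0;g[:,540:]=0
g=cv2.morphologyEx(g,cv2.MORPH_OPEN,np.ones((3,3)))
for c in cv2.findContours(g,0,2)[0]:
    if cv2.contourArea(c)>2000:
        r=cv2.minAreaRect(c);P=cv2.boxPoints(r);print(r)
        W=np.array([onz(s,*p,.042)[:2] for p in P]);print(W.round(3),W.mean(0),np.linalg.norm(np.diff(W,axis=0),axis=1))
for n,p in(("neck",onz(s,196.5,253.2,.123)),):print(proj(t,p))
a=cv2.resize(t["image"][220:340,250:370,::-1],None,fx=5,fy=5,interpolation=2);cv2.imwrite("pics/crop1.png",a)
E
```

```text
plug [0.5293072  0.07227217 0.008     ] [0.52994978 0.07215924 0.03      ]
ring [0.4446835  0.02754575 0.003     ] [array([0.4591, 0.0426]), array([0.4585, 0.0125]), array([0.4287, 0.0439]), array([0.428 , 0.0129])]
cap [0.44190418 0.1318796  0.02      ] [0.44164122 0.13142926 0.042     ] [ 0.01858444 -0.03664511  0.        ] -63.10831821149369
neck [0.49939451 0.31028115 0.123     ]
((452.0, 204.5), (109.0, 174.0), 90.0)
[[ 0.709 -0.008]
 [ 0.701 -0.354]
 [ 0.483 -0.338]
 [ 0.49  -0.001]] [ 0.59600347 -0.175379  ] [0.34653035 0.21845365 0.33730916]
(np.float64(287.8440193165004), np.float64(267.3571971483581))
```

View pics/crop1.png

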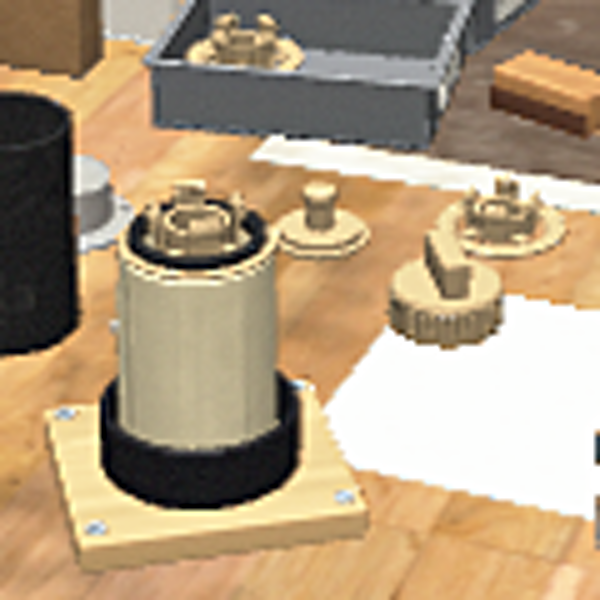

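The side crop agrees with the top view to a few mm; the neck centre is at crop px (199,236), about 2 px right of my prediction. I'll go over the bins first.

Units first: shifts go in shares of 62.5 mm and turns go in units of 0.2 rad. So 0.052 m is 0.832, -0.025 m is -0.4.

Call:
jog_arm([
  [0.832,-0.4,-0.16,0],
  [0.832,-0.4,-0.16,0],
  [0.832,-0.4,-0.16,0],
  [0.832,-0.4,-0.16,0],
  [0.832,-0.4,-0.16,0],
  [0.832,-0.4,-0.16,0],
  [0.832,-0.4,0,0],
  [0.832,-0.4,0,0],
], jaw=0.06, grip_n=40)

```text
t: 1.1
tool_pos: [0.5133, -0.2247, 0.2992]
tool_rot: [[0.95, 0.313, -0.0], [0.313, -0.95, -0.0], [-0.0, 0.0, -1.0]]
contact_force: [0.0, 0.5, 0.3]
gripper_width: 0.0601
grasp_force: 0.0
```

Call:
jog_arm([
  [0.832,-0.4,0,0],
  [0.832,-0.4,0,0],
  [0,0,0,0],
])

```text
t: 1.48
tool_pos: [0.5978, -0.1429, 0.2981]
tool_rot: [[0.948, 0.317, -0.0], [0.317, -0.948, 0.001], [0.0, -0.002, -1.0]]
contact_force: [-1.7, -0.3, 0.9]
gripper_width: 0.0598
grasp_force: 0.0
```

```bash
python3 - <<'E'
from cell import manip
from h import *
for w,P in(("ring",((370.5,170),(434,159),(450,240),(385,250))),("plug",((463,158.75),(527.5,166.2),(523,247),(455,240)))):
    W=np.array([onz(load("top0"),*p,.042)[:2] for p in P]);print(w,W.round(3).tolist(),W.mean(0),np.linalg.norm(W-np.roll(W,1,0),axis=1))
st=manip.read_state();s=manip.snapshot("wrist");s=wview(s,st["tool_pos"],st["tool_rot"])
np.savez("pics/w0.npz",**s);cv2.imwrite("pics/w0.png",s["image"][:,:,::-1]);print(st["tool_pos"],st["tool_rot"])
E
```

```text
ring [[0.668, -0.018], [0.688, -0.145], [0.524, -0.168], [0.507, -0.041]] [ 0.59672966 -0.09272961] [0.16251957 0.12866042 0.16515168 0.12858774]
plug [[0.687, -0.202], [0.668, -0.329], [0.507, -0.309], [0.524, -0.178]] [ 0.59657933 -0.25458573] [0.16466147 0.1281067  0.16243347 0.13226891]
[ 0.59784555 -0.14292312  0.2981472 ] [[ 9.48298914e-01  3.17378462e-01 -2.83693627e-04]
 [ 3.17378522e-01 -9.48297755e-01  1.49692160e-03]
 [ 2.06064646e-04 -1.50956739e-03 -9.99998839e-01]]
```

View pics/w0.png

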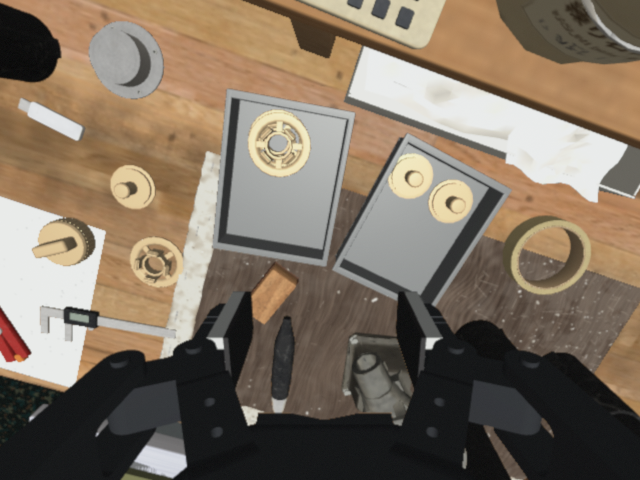

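The wrist view shows the ring bin with corners (228,90), (354,113), (327,265) and (214,247). The plug bin is at (406,135), (510,189), (334,267), the plug at (132,187), the ring at (157,261) and the cap at (64,242).

```bash
python3 - <<'E'
from h import *
s=load("w0");print(s.keys(),s["K"])
for P in(((228,90),(354,113),(327,265),(214,247)),((406,135),(510,189),(433,306),(334,267))):
    W=np.array([onz(s,*p,.042)[:2] for p in P]);print(W.round(3).tolist(),W.mean(0),np.linalg.norm(W-np.roll(W,1,0),axis=1))
t=load("top0")
def tri(a,b):
    (o,d),(p,e)=ray(t,*a),ray(s,*b); d/=np.linalg.norm(d);e/=np.linalg.norm(e)
    k=np.linalg.lstsq(np.c_[d,-e],p-o,rcond=None)[0]; return (o+d*k[0]+p+e*k[1])/2,np.linalg.norm(o+d*k[0]-p-e*k[1])
print("plug stem",onz(s,123,189,.03),tri((327,240.5),(123,189)))
print("ring",onz(s,157,261.5,.003))
print("cap",onz(s,54,247,.042),onz(s,66,243,.02))
E
```

```text
dict_keys(['image', 'K', 'tool_from_camera', 'view']) [[367.30170165   0.         324.16004444]
 [  0.         367.30170165 236.88610442]
 [  0.           0.           1.        ]]
[[0.669, -0.018], [0.689, -0.144], [0.524, -0.171], [0.505, -0.043]] [ 0.59668992 -0.09402592] [0.16653091 0.12736769 0.16619821 0.12861549]
[[0.685, -0.202], [0.669, -0.328], [0.515, -0.306], [0.525, -0.179]] [ 0.59855753 -0.25360991] [0.16225616 0.12748723 0.15543762 0.12694217]
plug stem [0.53345546 0.06995399 0.03      ] (array([0.53109902, 0.07249702, 0.02386439]), np.float64(0.0009349047808233328))
ring [0.44708531 0.02717536 0.003     ]
cap [0.44746156 0.1268694  0.042     ] [0.44465491 0.12787265 0.02      ]
```

To row units: -0.0523 m is -0.8368, -0.0225 m is -0.36, -0.155 rad is -0.775.

Call:
jog_arm([
  [-0.36,-0.8368,0.32,0],
  [-0.36,-0.8368,0.32,0],
  [-0.36,-0.8368,0.32,0],
  [-0.36,-0.8368,0.32,0],
  [0,0,0.32,-0.775],
  [0,0,0.32,-0.775],
  [0,0,0.32,-0.775],
  [0,0,0,0],
])

```text
t: 2.52
tool_pos: [0.4424, 0.0233, 0.1582]
tool_rot: [[0.711, 0.703, -0.004], [0.703, -0.711, -0.0], [-0.003, -0.003, -1.0]]
contact_force: [-0.6, 0.2, 0.8]
gripper_width: 0.0598
grasp_force: 0.0
```

```bash
cat >> h.py <<'E'
def shot(name):
    from cell import manip
    st=manip.read_state();s=manip.snapshot("wrist");s=wview(s,st["tool_pos"],st["tool_rot"])
    np.savez(f"pics/{name}.npz",**s);cv2.imwrite(f"pics/{name}.png",s["image"][:,:,::-1])
    print(st["tool_pos"].round(4),np.degrees(np.arctan2(st["tool_rot"][1,1],st["tool_rot"][0,1])));return s,st
def go(st,p):
    return (st["tool_rot"].T@(np.array(p)-st["tool_pos"])).round(4)
E
python3 -c "
from h import *
s,st=shot('w1');print(proj(s,(.446,.0274,.003)),proj(s,(.443,.13,.042)),proj(s,(.531,.0715,.03)))"
```

```text
[0.4424 0.0233 0.1582] -45.3239915108448
(np.float64(324.4271185290488), np.float64(212.8180569986966)) (np.float64(209.18379325504026), np.float64(121.74858011583275)) (np.float64(367.09432455789806), np.float64(88.1136403485988))
```

View pics/w1.png

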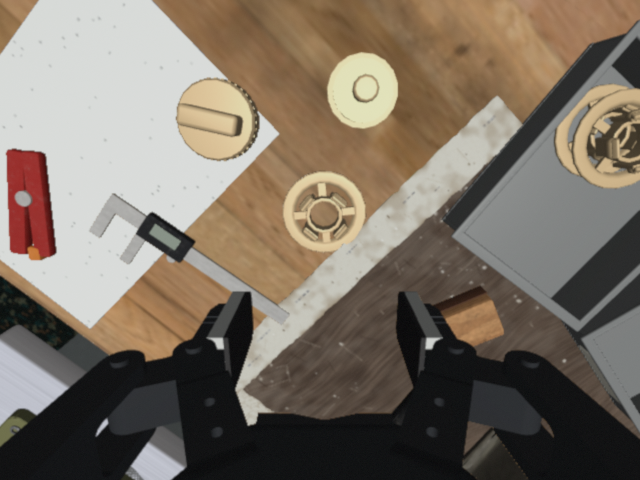

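The ring is centred at px (324,212), with its tongues aligned with the image axes, as predicted. The stem top is at (366,88) and the cap bar runs (178,112) to (240,125).

To row units: -0.0005 m is -0.008, 0.04 m is 0.64.

Call:
jog_arm([
  [0.048,0,0.64,0],
  [0.04,-0.008,0.64,0],
  [0,0,0.64,0],
  [0,0,0.32,0],
  [0,0,0,0],
  [0,0,0,0],
])

```text
t: 3.32
tool_pos: [0.4493, 0.0282, 0.0204]
tool_rot: [[0.71, 0.704, 0.002], [0.704, -0.71, -0.0], [0.001, 0.002, -1.0]]
contact_force: [0.8, -0.1, -0.1]
gripper_width: 0.0601
grasp_force: 0.0
```

Call:
jog_arm([
  [0,0,0,0],
  [0,0,0,0],
  [0,0,0,0],
  [0,0,0,0],
], jaw=0.03, grip_n=30)

```text
t: 3.82
tool_pos: [0.4493, 0.0285, 0.0201]
tool_rot: [[0.709, 0.705, 0.002], [0.705, -0.709, -0.0], [0.002, 0.002, -1.0]]
contact_force: [-0.0, 0.5, 5.9]
gripper_width: 0.0335
grasp_force: 29.3
```

```bash
python3 -c "
from h import *
s=load('w1');a=onz(s,179,112,.042);b=onz(s,239,127,.042);print((a+b)/2,np.degrees(np.arctan2(*(b-a)[1::-1])),np.linalg.norm(b-a),'stem',onz(s,366,88,.03))"
```

```text
[0.44405426 0.13088321 0.042     ] -58.990722968681986 0.03933480771313955 stem [0.53053668 0.07206872 0.03      ]
```

Call:
jog_arm([
  [0,0,-0.32,0],
  [0,0,-0.64,0],
  [0,0,-0.64,0],
  [0,0,-0.48,0],
  [0,0,0,0],
])

```text
t: 4.45
tool_pos: [0.4498, 0.0286, 0.1514]
tool_rot: [[0.709, 0.705, 0.005], [0.705, -0.709, -0.0], [0.004, 0.004, -1.0]]
contact_force: [0.2, 0.5, -1.1]
gripper_width: 0.033
grasp_force: 29.9
```

```bash
python3 -c "
from h import *
s,st=shot('w2')
cv2.imwrite('pics/w2c.png',cv2.resize(s['image'][180:420,160:480,::-1],None,fx=2,fy=2))"
```

```text
[0.4498 0.0286 0.1514] -45.14697975165375
```

View pics/w2c.png

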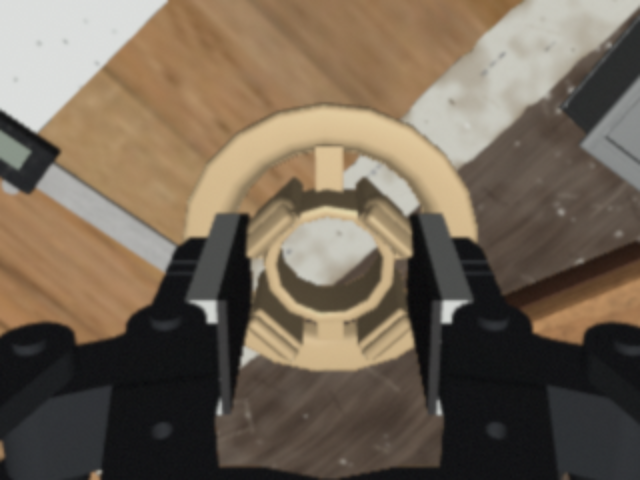

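The ring is held between the pads (crop px about (225,300) and (430,300)) and looks level. The pads bear on pairs of tongues, with the flange hanging free below. I'll carry it to the ring bin.

Call:
jog_arm([
  [-0.0608,0.8928,0,0],
  [-0.0608,0.8928,0,0],
  [-0.0608,0.8912,0,0],
  [0,0,0.32,0],
  [0,0,0.48,0],
  [0,0,0.48,0],
  [0,0,0.32,0],
  [0,0,0,0],
])

```text
t: 5.5
tool_pos: [0.5557, -0.0975, 0.0463]
tool_rot: [[0.709, 0.705, -0.006], [0.705, -0.709, 0.002], [-0.003, -0.006, -1.0]]
contact_force: [-0.5, -0.7, -0.6]
gripper_width: 0.0321
grasp_force: 32.6
```

Call:
jog_arm([
  [0.032,0.032,0.16,0],
  [0,0,0.112,0],
  [0,0,0.064,0],
  [0,0,0,0],
])

```text
t: 6.0
tool_pos: [0.5625, -0.0986, 0.0326]
tool_rot: [[0.709, 0.706, 0.005], [0.706, -0.709, -0.002], [0.003, 0.005, -1.0]]
contact_force: [-0.6, -3.3, 14.1]
gripper_width: 0.0317
grasp_force: 58.8
```

Call:
jog_arm([
  [0,0,-0.128,0],
  [0,0,0,0],
])

```text
t: 6.25
tool_pos: [0.5624, -0.0983, 0.0372]
tool_rot: [[0.709, 0.705, 0.003], [0.705, -0.709, -0.001], [0.002, 0.003, -1.0]]
contact_force: [3.3, 0.7, 1.3]
gripper_width: 0.0315
grasp_force: 60.3
```

```bash
python3 -c "
from h import *
s,st=shot('w3')"
```

```text
[ 0.5624 -0.0983  0.0372] -45.14702340581355
```

View pics/w3.png

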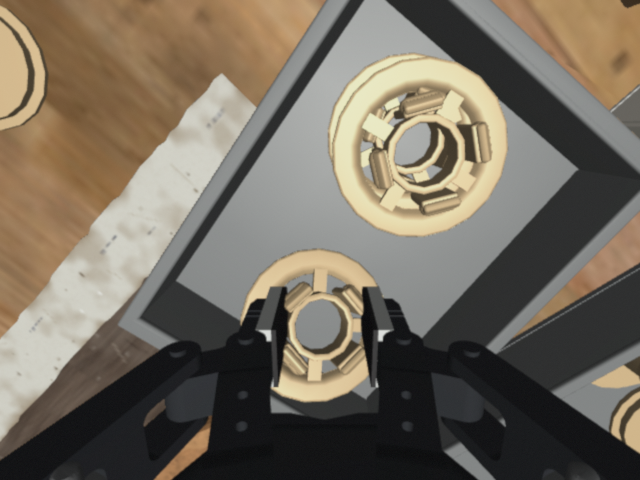

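The picture shows the held ring centred at px (320,325), close to the bin's front wall, whose left corner is at (120,325).

```bash
python3 -c "
from h import *
s=load('w3');c=-s['view'][:3,:3].T@s['view'][:3,3];print('cam',c, s['tool_from_camera'].round(3))
for z in (.003,.01,.02,.03):
  p=onz(s,314,326,z);print(z,p, np.linalg.norm(onz(s,243,330,z)-onz(s,386,330,z)))
for p in ((120,325),):print(onz(s,*p,.042))
print(onz(s,320,0,.042),onz(s,177,284,.003))
x=np.array([np.cos(.152),np.sin(.152)]);y=np.array([-x[1],x[0]]);b=np.array([.5965,-.093])
for u,v,z in((-.08,.062,.042),(-.08,-.062,.042),(-.077,.059,.042),(-.077,.059,.003),(-.077,-.059,.003)):print(u,v,z,proj(s,[*(b+u*x+v*y),z]))
"
```

```text
cam [ 0.61382524 -0.04633867  0.17209608] [[ 0.     0.957  0.29   0.073]
 [ 1.    -0.    -0.    -0.   ]
 [-0.     0.29  -0.957 -0.135]
 [ 0.     0.     0.     1.   ]]
0.003 [ 0.54021055 -0.11286093  0.003     ] 0.07440798770557319
0.01 [ 0.54325795 -0.11010714  0.01      ] 0.07132775127480359
0.02 [ 0.54761137 -0.10617315  0.02      ] 0.06692741351656137
0.03 [ 0.5519648  -0.10223916  0.03      ] 0.06252707575831909
[ 0.50315599 -0.04240101  0.042     ]
[ 0.63976634 -0.01923984  0.042     ] [ 0.50891557 -0.0477544   0.003     ]
-0.08 0.062 0.042 (np.float64(130.27076690915885), np.float64(319.48276511876924))
-0.08 -0.062 0.042 (np.float64(375.5565541392664), np.float64(462.98277532616305))
-0.077 0.059 0.042 (np.float64(140.6342882828125), np.float64(317.99417433230815))
-0.077 0.059 0.003 (np.float64(177.93674626308572), np.float64(278.81757136065795))
-0.077 -0.059 0.003 (np.float64(365.0174576932198), np.float64(395.1277552625176))
```

Call:
jog_arm([
  [0,0,-0.48,0],
  [0,0,-0.48,0],
  [0,0,-0.32,0],
  [0,0,0,0],
])

```text
t: 6.8
tool_pos: [0.5611, -0.0982, 0.1168]
tool_rot: [[0.709, 0.705, 0.001], [0.705, -0.709, -0.0], [0.0, 0.001, -1.0]]
contact_force: [-0.4, -0.5, -1.1]
gripper_width: 0.0315
grasp_force: 40.7
```

```bash
python3 -c "
from h import *
s,st=shot('w4')
cv2.imwrite('pics/w4c.png',s['image'][100:440,130:530,::-1])
t=load('top0');print('stack',onz(t,400.2,188.5,.027),onz(load('w3'),421,146,.027),onz(load('w3'),415,237,.025))
s=load('w2');[print(z,onz(s,325.5,298.5,z)) for z in(.125,.13,.135)]"
```

```text
[ 0.5611 -0.0982  0.1168] -45.14760516546119
stack [ 0.63235523 -0.0769295   0.027     ] [ 0.63526444 -0.07809404  0.027     ] [ 0.60953202 -0.10485706  0.025     ]
0.125 [0.44564928 0.02363843 0.125     ]
0.13 [0.44736093 0.02539899 0.13      ]
0.135 [0.44907259 0.02715955 0.135     ]
```

View pics/w4c.png

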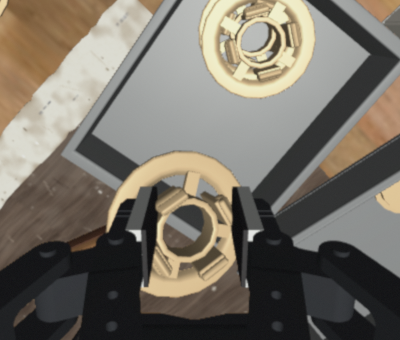

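The ring (crop px (188,228)) is tipped a little in the grip, because its front edge touched the bin wall. I'll shift about 15 mm into the bin and lower again, feeling for contact.

Call:
jog_arm([
  [0.2208,0.128,0,0],
  [0,0,0.48,0],
  [0,0,0.48,0],
  [0,0,0,0],
  [0,0,0,0],
], grip_n=25)

```text
t: 7.48
tool_pos: [0.5769, -0.0939, 0.0561]
tool_rot: [[0.709, 0.705, -0.0], [0.705, -0.709, 0.0], [-0.0, -0.0, -1.0]]
contact_force: [0.7, -0.0, 0.5]
gripper_width: 0.0317
grasp_force: 40.7
```

Call:
jog_arm([
  [0,0,0.096,0],
  [0,0,0,0],
])

```text
t: 7.72
tool_pos: [0.5766, -0.0941, 0.0507]
tool_rot: [[0.709, 0.705, 0.001], [0.705, -0.709, -0.0], [0.0, 0.001, -1.0]]
contact_force: [0.8, -0.8, -0.3]
gripper_width: 0.0317
grasp_force: 40.7
```

To row units: 0.006 m is 0.096.

Call:
jog_arm([
  [0,0,0.096,0],
  [0,0,0,0],
])

```text
t: 7.98
tool_pos: [0.576, -0.0939, 0.0441]
tool_rot: [[0.709, 0.705, -0.001], [0.705, -0.709, 0.0], [-0.0, -0.001, -1.0]]
contact_force: [0.8, 0.4, 0.7]
gripper_width: 0.0319
grasp_force: 40.7
```

Call:
jog_arm([
  [0,0,0.096,0],
  [0,0,0,0],
])

```text
t: 8.22
tool_pos: [0.5759, -0.0939, 0.0378]
tool_rot: [[0.709, 0.705, -0.001], [0.705, -0.709, 0.0], [-0.001, -0.001, -1.0]]
contact_force: [0.2, -0.3, -0.6]
gripper_width: 0.0314
grasp_force: 40.7
```

Call:
jog_arm([
  [0,0,0.08,0],
  [0,0,0,0],
])

```text
t: 8.48
tool_pos: [0.5765, -0.0942, 0.034]
tool_rot: [[0.709, 0.705, 0.001], [0.705, -0.709, -0.0], [0.0, 0.001, -1.0]]
contact_force: [-1.4, 0.9, 7.3]
gripper_width: 0.0315
grasp_force: 40.9
```

To row units: 0.003 m is 0.048.

Call:
jog_arm([
  [0,0,0.048,0],
  [0,0,0,0],
])

```text
t: 8.72
tool_pos: [0.5762, -0.0943, 0.0331]
tool_rot: [[0.709, 0.705, 0.001], [0.705, -0.709, -0.001], [0.0, 0.001, -1.0]]
contact_force: [-6.5, 0.6, 21.3]
gripper_width: 0.0315
grasp_force: 41.4
```

Call:
jog_arm([
  [0,0,0.048,0],
  [0,0,0,0],
])

```text
t: 8.98
tool_pos: [0.5763, -0.0941, 0.029]
tool_rot: [[0.709, 0.705, 0.001], [0.705, -0.709, -0.0], [0.0, 0.001, -1.0]]
contact_force: [-3.4, 1.2, 12.6]
gripper_width: 0.0317
grasp_force: 50.4
```

To row units: -0.002 m is -0.032.

Call:
jog_arm([
  [0,0,-0.032,0],
  [0,0,0,0],
  [0,0,0,0],
], jaw=0.05, grip_n=30)

```text
t: 9.35
tool_pos: [0.5763, -0.094, 0.029]
tool_rot: [[0.709, 0.705, -0.0], [0.705, -0.709, 0.0], [-0.0, -0.0, -1.0]]
contact_force: [0.7, 0.6, 0.6]
gripper_width: 0.0497
grasp_force: 0.0
```

Call:
jog_arm([
  [0,0,-0.48,0],
  [0,0,-0.64,0],
  [0,0,-0.64,0],
  [0,0,0,0],
])

```text
t: 9.85
tool_pos: [0.579, -0.0946, 0.1426]
tool_rot: [[0.709, 0.705, 0.007], [0.705, -0.709, -0.002], [0.004, 0.006, -1.0]]
contact_force: [0.4, 0.2, -0.5]
gripper_width: 0.0499
grasp_force: 0.0
```

```bash
python3 -c "
from h import *
s,st=shot('w5');h=cv2.cvtColor(s['image'],cv2.COLOR_RGB2HSV)
m=((h[...,0]>12)&(h[...,0]<34)&(h[...,1]>45)&(h[...,1]<150)&(h[...,2]>130)).astype(np.uint8);m[:60]=0
for c in cv2.findContours(m,0,2)[0]:
    if cv2.contourArea(c)>800:
        e=cv2.fitEllipse(cv2.convexHull(c));x,y,w,hh=cv2.boundingRect(c);print(e,(x,y,w,hh),onz(s,*e[0],.006),np.linalg.norm(onz(s,x,y+hh/2,.006)-onz(s,x+w,y+hh/2,.006)),np.linalg.norm(onz(s,x+w/2,y,.006)-onz(s,x+w/2,y+hh,.006)))"
```

```text
[ 0.579  -0.0946  0.1426] -45.147811449841846
((60.11920928955078, 341.69140625), (26.142375946044922, 36.85989761352539), 0.0) (0, 313, 50, 83) [ 0.35260041 -0.00828469  0.006     ] 0.04215898787760646 0.08341649044916159
((534.7703857421875, 338.4823913574219), (55.933441162109375, 65.40950775146484), 94.29098510742188) (501, 310, 63, 56) [ 0.63541874 -0.29038527  0.006     ] 0.0534030029601451 0.05452899488942537
((507.4072265625, 290.48663330078125), (44.813621520996094, 68.15656280517578), 61.60378646850586) (473, 263, 64, 52) [ 0.64600596 -0.23819696  0.006     ] 0.05192312977099379 0.04631331303792303
((828.7614135742188, 510.14630126953125), (83.01426696777344, 374.2797546386719), 0.0) (558, 246, 82, 
[... 357 characters left out ...]
), 48.608001708984375) (422, 179, 128, 103) [ 0.66672589 -0.19336332  0.006     ] 0.09883539324138876 0.08314810320927124
((362.6285095214844, 159.46531677246094), (101.43241119384766, 107.80624389648438), 165.3014678955078) (313, 106, 102, 108) [ 0.63493502 -0.07933938  0.006     ] 0.07418171774520708 0.0772661503003008
((713.6376953125, 370.270263671875), (68.78827667236328, 307.70330810546875), 0.0) (362, 60, 205, 100) [ 0.72678868 -0.42782733  0.006     ] 0.14406367467292983 0.06681574169522343
((290.3048095703125, -255.04330444335938), (357.2507019042969, 1262.2769775390625), 24.066814422607422) (0, 60, 327, 270) [0.76103874 0.11189714 0.006     ] 0.24267536721780184 0.20664241303796074
```

The ring lies flat in its bin at (0.563, -0.100). Next is the plug.

To row units: -0.0507 m is -0.8112, 0.0277 m is 0.4432.

Call:
jog_arm([
  [0.4432,-0.8112,0,0],
  [0.4432,-0.8112,0,0],
  [0.4432,-0.8112,0,0],
  [0,0,0.48,0],
  [0,0,0.32,0],
  [0,0,0,0],
  [0,0,0,0],
])

```text
t: 10.78
tool_pos: [0.5278, 0.0723, 0.0889]
tool_rot: [[0.709, 0.705, -0.001], [0.705, -0.709, -0.0], [-0.001, -0.001, -1.0]]
contact_force: [0.3, -0.2, 1.2]
gripper_width: 0.05
grasp_force: 0.0
```

```bash
python3 -c "
from h import *
s,st=shot('w6');I=s['image'];print(go(st,(.5308,.0717,.026)),proj(s,(.5308,.0717,.03)),proj(s,(.5308,.0717,.008)))
h=cv2.cvtColor(I,cv2.COLOR_RGB2HSV)
m=((h[...,0]>20)&(h[...,0]<34)&(h[...,1]>45)&(h[...,1]<150)&(h[...,2]>130)).astype(np.uint8)
m[:90]=0;m=cv2.morphologyEx(m,3,np.ones((3,3)))
for c in cv2.findContours(m,0,2)[0]:
    if 1200<cv2.contourArea(c)<20000:
        e=cv2.fitEllipse(cv2.convexHull(c));print(e,cv2.boundingRect(c),onz(s,*e[0],.007))"
```

```text
[0.5278 0.0723 0.0889] -45.16624468609886
[0.0018 0.0026 0.0629] (np.float64(329.03039308343045), np.float64(258.98939648214264)) (np.float64(328.60551010427787), np.float64(246.59824310890258))
((330.35906982421875, 234.9770050048828), (60.91879653930664, 75.23129272460938), 103.7957534790039) (292, 204, 76, 58) [0.53665502 0.07602198 0.007     ]
```

```bash
python3 -c "
from h import *
s=load('w6')
for d in(0,.003,.006):
  p=np.array([.5308,.0717,.008])+d*np.array([.709,.705,0])
  a=np.array([.709,.705,0])*.026;b=np.array([.705,-.709,0])*.026
  print(d,[np.round(proj(s,q),1) for q in(p+a,p-a,p+b,p-b)])
I=s['image'];print(I[196:300:4,329].tolist())
print(I[190:215:2,329].tolist())"
```

```text
0 [array([328.8, 205.3]), array([328.5, 285.2]), array([370.7, 246.6]), array([286.6, 246.6])]
0.003 [array([328.8, 200.4]), array([328.5, 280.9]), array([370.8, 242. ]), array([286.4, 242. ])]
0.006 [array([328.8, 195.4]), array([328.5, 276.5]), array([371. , 237.3]), array([286.3, 237.3])]
[[131, 98, 64], [133, 100, 64], [180, 165, 129], [235, 228, 188], [194, 174, 137], [234, 219, 174], [234, 218, 173], [233, 216, 171], [232, 216, 171], [232, 214, 169], [96, 85, 65], [83, 72, 55], [157, 137, 105], [232, 215, 170], [232, 214, 170], [230, 210, 165], [227, 206, 162], [225, 201, 157], [222, 198, 154], [190, 168, 129], [225, 202, 157], [220, 195, 151], [140, 112, 80], [142, 110, 80], [147, 114, 83], [149, 115, 84]]
[[133, 102, 69], [134, 102, 69], [133, 100, 67], [131, 98, 64], [130, 97, 62], [133, 100, 64], [133, 100, 63], [180, 165, 129], [234, 227, 186], [235, 228, 188], [218, 205, 164], [194, 174, 137], [234, 219, 174]]
```

To row units: 0.033 m is 0.528, 0.03 m is 0.48.

Call:
jog_arm([
  [0.048,0.0416,0.48,0],
  [0,0,0.528,0],
  [0,0,0,0],
  [0,0,0,0],
])

```text
t: 11.32
tool_pos: [0.5328, 0.0726, 0.0274]
tool_rot: [[0.709, 0.705, 0.002], [0.705, -0.709, 0.0], [0.001, 0.001, -1.0]]
contact_force: [0.7, 0.2, 0.3]
gripper_width: 0.0499
grasp_force: 0.0
```

Call:
jog_arm([
  [0,0,0,0],
  [0,0,0,0],
  [0,0,0,0],
  [0,0,0,0],
], jaw=0.008, grip_n=40)

```text
t: 11.82
tool_pos: [0.5329, 0.0728, 0.0277]
tool_rot: [[0.709, 0.705, 0.002], [0.705, -0.709, 0.0], [0.002, 0.002, -1.0]]
contact_force: [-0.5, -0.8, 7.1]
gripper_width: 0.0149
grasp_force: 38.9
```

To row units: -0.04 m is -0.64, -0.03 m is -0.48.

Call:
jog_arm([
  [0,0,-0.48,0],
  [0,0,-0.64,0],
  [0,0,-0.64,0],
  [0,0,0,0],
])

```text
t: 12.32
tool_pos: [0.5347, 0.0729, 0.1401]
tool_rot: [[0.709, 0.705, 0.008], [0.705, -0.709, 0.001], [0.006, 0.006, -1.0]]
contact_force: [0.3, -0.3, 0.1]
gripper_width: 0.0146
grasp_force: 39.3
```

```bash
python3 -c "
from h import *
s,st=shot('w7');print(go(st,(.558,-.249,.13)))"
```

```text
[0.5347 0.0729 0.1401] -45.14245594318104
[-0.2106  0.2446  0.0102]
```

To row units: 0.0408 m is 0.6528, -0.0351 m is -0.5616.

Call:
jog_arm([
  [-0.5616,0.6528,0,0],
  [-0.5616,0.6528,0,0],
  [-0.5616,0.6528,0,0],
  [-0.5616,0.6528,0,0],
  [-0.5616,0.6528,0,0],
  [-0.5616,0.6528,0,0],
  [0,0,0,0],
  [0,0,0,0],
])

```text
t: 13.38
tool_pos: [0.5539, -0.2487, 0.1346]
tool_rot: [[0.71, 0.704, -0.003], [0.704, -0.71, 0.002], [-0.001, -0.004, -1.0]]
contact_force: [-0.3, 0.4, -0.3]
gripper_width: 0.0147
grasp_force: 39.3
```

Call:
jog_arm([
  [0,0,0.32,0],
  [0,0,0.48,0],
  [0,0,0.32,0],
  [0,0,0,0],
])

```text
t: 13.88
tool_pos: [0.5533, -0.2465, 0.0642]
tool_rot: [[0.708, 0.707, -0.005], [0.707, -0.708, 0.003], [-0.001, -0.006, -1.0]]
contact_force: [-0.3, -0.2, 0.7]
gripper_width: 0.0148
grasp_force: 39.3
```

To row units: 0.006 m is 0.096, 0.018 m is 0.288.

Call:
jog_arm([
  [0.08,0.08,0.08,0],
  [0,0,0.288,0],
  [0,0,0.096,0],
  [0,0,0,0],
])

```text
t: 14.38
tool_pos: [0.5626, -0.2492, 0.0374]
tool_rot: [[0.709, 0.705, -0.0], [0.705, -0.709, 0.0], [0.0, -0.0, -1.0]]
contact_force: [0.2, -0.3, 0.0]
gripper_width: 0.015
grasp_force: 39.3
```

To row units: 0.004 m is 0.064.

Call:
jog_arm([
  [0,0,0.064,0],
  [0,0,0,0],
])

```text
t: 14.62
tool_pos: [0.5624, -0.2494, 0.0335]
tool_rot: [[0.709, 0.705, 0.0], [0.705, -0.709, -0.0], [0.0, 0.0, -1.0]]
contact_force: [0.6, 0.4, -0.6]
gripper_width: 0.015
grasp_force: 39.3
```

Units first: shifts go in shares of 62.5 mm and turns go in units of 0.2 rad. So 0.003 m is 0.048.

Call:
jog_arm([
  [0,0,0.048,0],
  [0,0,0,0],
])

```text
t: 14.88
tool_pos: [0.5627, -0.2497, 0.0327]
tool_rot: [[0.709, 0.705, 0.002], [0.705, -0.709, -0.001], [0.001, 0.002, -1.0]]
contact_force: [-3.0, 1.6, 13.0]
gripper_width: 0.0148
grasp_force: 40.4
```

Call:
jog_arm([
  [0,0,0,0],
  [0,0,0,0],
  [0,0,0,0],
], jaw=0.045)

```text
t: 15.25
tool_pos: [0.5623, -0.2494, 0.0301]
tool_rot: [[0.709, 0.705, -0.0], [0.705, -0.709, 0.0], [-0.0, -0.0, -1.0]]
contact_force: [0.2, -0.0, -0.1]
gripper_width: 0.0452
grasp_force: 0.0
```

Call:
jog_arm([
  [0,0,-0.48,0],
  [0,0,-0.64,0],
  [0,0,-0.64,0],
  [0,0,0,0],
])

```text
t: 15.75
tool_pos: [0.5648, -0.2507, 0.1439]
tool_rot: [[0.709, 0.705, 0.007], [0.705, -0.709, -0.004], [0.002, 0.007, -1.0]]
contact_force: [-1.0, -0.5, -0.1]
gripper_width: 0.0448
grasp_force: 0.0
```

```bash
python3 -c "
from h import *
s,st=shot('w8');h=cv2.cvtColor(s['image'],cv2.COLOR_RGB2HSV)
m=((h[...,0]>12)&(h[...,0]<34)&(h[...,1]>45)&(h[...,1]<150)&(h[...,2]>130)).astype(np.uint8)
for c in cv2.findContours(m,0,2)[0]:
    x,y,w,hh=cv2.boundingRect(c)
    if cv2.contourArea(c)>800 and x>200 and x<420 and y>90: print((x,y,w,hh),onz(s,x+w/2,y+hh/2,.011),np.linalg.norm(onz(s,x,y+hh/2,.011)-onz(s,x+w,y+hh/2,.011)),np.linalg.norm(onz(s,x+w/2,y,.011)-onz(s,x+w/2,y+hh,.011)))
print(go(st,(.4437,.131,.14)))"
```

```text
[ 0.5648 -0.2507  0.1439] -45.14989538044635
(286, 197, 68, 66) [ 0.56185211 -0.25033675  0.011     ] 0.05146056801911785 0.05189772296700594
(388, 164, 70, 66) [ 0.63339381 -0.28657876  0.011     ] 0.05180660643215256 0.04947654383580105
[ 0.1833 -0.356   0.0017]
```

The plug lies flat in its bin at (0.562, -0.250). Now the cap.

To row units: -0.0509 m is -0.8144, 0.0262 m is 0.4192.

Call:
jog_arm([
  [0.4192,-0.8144,0,0],
  [0.4192,-0.8144,0,0],
  [0.4192,-0.8144,0,0],
  [0.4192,-0.8144,0,0],
  [0.4192,-0.8144,0,0],
  [0.4192,-0.8144,0,0],
  [0.4192,-0.8144,0,0],
  [0,0,0,0],
])

```text
t: 16.8
tool_pos: [0.438, 0.1355, 0.1388]
tool_rot: [[0.705, 0.709, -0.004], [0.709, -0.705, 0.0], [-0.003, -0.003, -1.0]]
contact_force: [0.3, -0.4, -0.4]
gripper_width: 0.0453
grasp_force: 0.0
```

Call:
jog_arm([
  [0,0,0,-0.925],
  [0,0,0,-0.925],
  [0,0,0,-0.925],
  [0,0,0,-0.925],
  [0,0,0,-0.925],
  [0,0,0,-0.925],
  [0,0,0,-0.9],
  [0,0,0,0],
], jaw=0.045)

```text
t: 17.8
tool_pos: [0.4407, 0.1314, 0.1393]
tool_rot: [[-0.479, 0.878, -0.002], [0.878, 0.479, -0.001], [0.0, -0.002, -1.0]]
contact_force: [0.4, 0.2, 0.4]
gripper_width: 0.0452
grasp_force: 0.0
```

```bash
python3 -c "
from h import *
s,st=shot('w9');I=s['image'];print(st['joints'].round(2))
for p in((.4437,.131,.042),(.4437,.131,.023)):print(proj(s,p))
x,y=map(int,proj(s,(.4437,.131,.042)));print(x,y)
cv2.imwrite('pics/w9c.png',cv2.resize(I[y-75:y+75,x-100:x+100,::-1],None,fx=4,fy=4,interpolation=2))"
```

```text
[0.4407 0.1314 0.1393] 28.590466937059215
[ 0.2   0.26  1.88 -0.    1.01 -0.3 ]
(np.float64(328.9658215043939), np.float64(244.79530550526303))
(np.float64(328.6881700258838), np.float64(236.5367586549752))
328 244
```

View pics/w9c.png

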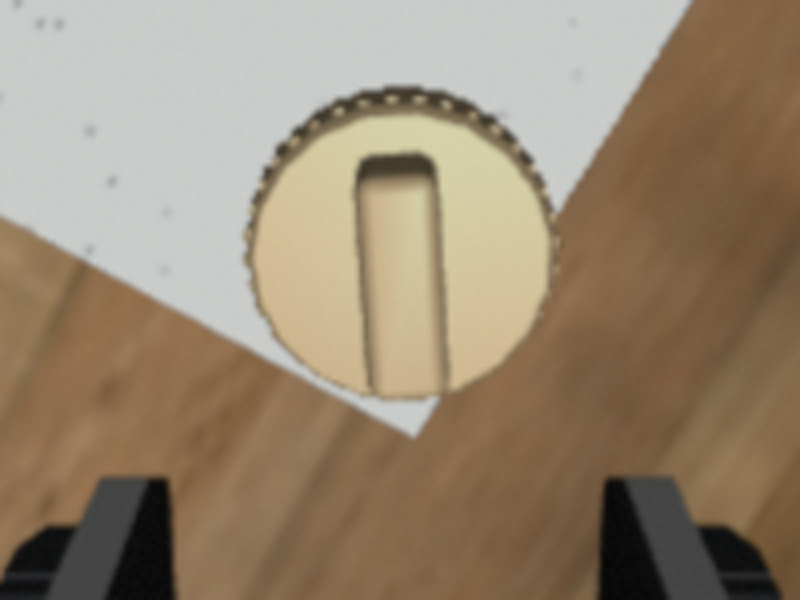

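The crop shows the bar nearly upright in the image, from (398,165) to (408,393), leaning about 3°. The crown circle is centred at (403,256). So the cap is at about (0.4423, 0.1337) and needs a turn of -0.05.

To row units: 0.03 m is 0.48, 0.0025 m is 0.04, -0.05 rad is -0.25.

Call:
jog_arm([
  [0.0192,0.04,0,-0.25],
  [0,0,0.64,0],
  [0,0,0.48,0],
  [0,0,0,0],
  [0,0,0,0],
], jaw=0.03, grip_n=60)

```text
t: 18.48
tool_pos: [0.4432, 0.1347, 0.0707]
tool_rot: [[-0.523, 0.852, 0.0], [0.852, 0.523, 0.0], [-0.0, 0.0, -1.0]]
contact_force: [-0.6, -0.5, 0.1]
gripper_width: 0.0304
grasp_force: 0.0
```

Call:
jog_arm([
  [0,0,0.24,0],
  [0,0,0,0],
  [0,0,0,0],
])

```text
t: 18.85
tool_pos: [0.4435, 0.1349, 0.0563]
tool_rot: [[-0.524, 0.852, 0.002], [0.852, 0.524, 0.0], [-0.001, 0.002, -1.0]]
contact_force: [0.3, -0.2, -0.4]
gripper_width: 0.0299
grasp_force: 0.0
```

```bash
python3 -c "
from h import *
s,st=shot('w10');print(go(st,(.4423,.1337,.04)))"
```

```text
[0.4435 0.1349 0.0563] 31.607489965661113
[-0.0004 -0.0017  0.0163]
```

To row units: -0.0017 m is -0.0272, 0.01 m is 0.16.

Call:
jog_arm([
  [0,-0.0272,0.16,0],
  [0,0,0,0],
])

```text
t: 19.15
tool_pos: [0.4404, 0.1337, 0.0447]
tool_rot: [[-0.524, 0.852, -0.002], [0.852, 0.524, -0.0], [0.001, -0.002, -1.0]]
contact_force: [-0.8, 0.0, 0.2]
gripper_width: 0.03
grasp_force: 0.0
```

Call:
jog_arm([
  [0,0,0.064,0],
  [0,0,0,0],
])

```text
t: 19.4
tool_pos: [0.4411, 0.1339, 0.041]
tool_rot: [[-0.524, 0.851, -0.001], [0.851, 0.524, -0.0], [0.0, -0.001, -1.0]]
contact_force: [1.0, -1.0, 0.9]
gripper_width: 0.0302
grasp_force: 0.0
```

Call:
jog_arm([
  [0,0,0.048,0],
  [0,0,0,0],
])

```text
t: 19.65
tool_pos: [0.4411, 0.1339, 0.0381]
tool_rot: [[-0.524, 0.851, -0.0], [0.851, 0.524, -0.0], [0.0, -0.0, -1.0]]
contact_force: [-0.5, 0.3, -0.7]
gripper_width: 0.0303
grasp_force: 0.0
```

To row units: 0.003 m is 0.048.

Call:
jog_arm([
  [0,0,0.048,0],
  [0,0,0,0],
])

```text
t: 19.9
tool_pos: [0.4411, 0.1339, 0.0351]
tool_rot: [[-0.524, 0.852, -0.0], [0.852, 0.524, -0.0], [0.0, -0.0, -1.0]]
contact_force: [-0.1, -0.5, -0.0]
gripper_width: 0.0303
grasp_force: 0.0
```

Call:
jog_arm([
  [0,0,0.032,0],
  [0,0,0,0],
])

```text
t: 20.15
tool_pos: [0.4411, 0.1339, 0.0332]
tool_rot: [[-0.524, 0.851, -0.0], [0.851, 0.524, -0.0], [0.0, -0.0, -1.0]]
contact_force: [0.2, -0.0, -0.6]
gripper_width: 0.0301
grasp_force: 0.0
```

Call:
jog_arm([
  [0,0,0,0],
  [0,0,0,0],
  [0,0,0,0],
  [0,0,0,0],
], jaw=0.005, grip_n=60)

```text
t: 20.65
tool_pos: [0.4413, 0.1339, 0.0335]
tool_rot: [[-0.524, 0.851, 0.0], [0.851, 0.524, 0.0], [-0.0, 0.0, -1.0]]
contact_force: [-1.2, 0.0, 3.8]
gripper_width: 0.0124
grasp_force: 59.7
```

Call:
jog_arm([
  [0,0,-0.48,0],
  [0,0,-0.8,0],
  [0,0,-0.8,0],
  [0,0,-0.8,0],
  [0,0,0,0],
  [0,0,0,0],
])

```text
t: 21.4
tool_pos: [0.4406, 0.1338, 0.2128]
tool_rot: [[-0.524, 0.851, -0.001], [0.851, 0.524, -0.0], [0.0, -0.001, -1.0]]
contact_force: [-0.5, 0.3, -0.7]
gripper_width: 0.0126
grasp_force: 59.3
```

```bash
python3 -c "
from h import *
s,st=shot('w11');I=s['image'];h=cv2.cvtColor(I,cv2.COLOR_RGB2HSV)
m=((h[...,0]>10)&(h[...,0]<34)&(h[...,1]>40)&(h[...,1]<150)&(h[...,2]>120)).astype(np.uint8)
# cap mask near tcp
o=st['tool_pos']+st['tool_rot']@np.array([0,0,.010]);print('crown px',proj(s,o));u,v=map(int,proj(s,o))
row=I[v-70:v+90:6,u];print(row.tolist())
print(I[v-25,u-70:u+70:6].tolist());print(proj(s,(.4994,.3103,.123)))"
```

```text
[0.4406 0.1338 0.2128] 31.626461352989
crown px (np.float64(325.339028509034), np.float64(303.048775298282))
[[87, 80, 68], [85, 75, 57], [129, 113, 86], [223, 214, 172], [223, 213, 170], [221, 208, 166], [73, 64, 49], [75, 66, 50], [114, 99, 76], [190, 167, 129], [218, 193, 152], [217, 192, 151], [217, 192, 150], [217, 191, 149], [216, 190, 149], [214, 189, 148], [214, 188, 147], [212, 187, 146], [210, 185, 144], [208, 182, 141], [206, 181, 140], [203, 178, 138], [202, 177, 136], [165, 154, 135], [182, 177, 164], [93, 85, 77], [45, 45, 45]]
[[151, 118, 84], [148, 116, 83], [110, 95, 73], [217, 192, 151], [219, 194, 152], [219, 195, 153], [220, 195, 154], [220, 197, 156], [221, 200, 159], [70, 62, 47], [76, 67, 51], [76, 67, 51], [76, 66, 50], [76, 67, 51], [70, 61, 46], [221, 204, 162], [221, 204, 162], [222, 204, 162], [223, 204, 162], [223, 203, 162], [222, 201, 159], [121, 106, 81], [146, 115, 80], [126, 96, 61]]
(np.float64(585.1112966986847), np.float64(39.00251177189597))
```

To row units: 0.0475 m is 0.76, 0.0065 m is 0.104.

Call:
jog_arm([
  [0.104,0.76,-0.08,0],
  [0.104,0.76,-0.08,0],
  [0.104,0.76,0,0],
  [0,0,0,0],
  [0,0,0,0],
])

```text
t: 22.08
tool_pos: [0.5507, 0.2246, 0.2208]
tool_rot: [[-0.525, 0.851, -0.005], [0.851, 0.525, -0.002], [0.001, -0.006, -1.0]]
contact_force: [0.6, 0.4, -1.1]
gripper_width: 0.0123
grasp_force: 59.3
```

```bash
cat > circ.py <<'E'
from h import *
def edges(s,c,z,r0,r1,test,angs):
    """first radius (from r0 outward) where test(pixel) turns true"""
    P=[]
    for a in angs:
        for r in np.arange(r0,r1,.00025):
            p=np.array([c[0]+r*np.cos(a),c[1]+r*np.sin(a),z]);u,v=proj(s,p)
            if not(0<=u<639 and 0<=v<479):break
            q=cv2.getRectSubPix(s["image"],(1,1),(u,v))[0,0].astype(float)
            if test(q):P.append(p[:2]);break
    return np.array(P)
def fit(P,r=None):
    from scipy.optimize import least_squares
    x0=[*P.mean(0),.03]
    f=(lambda x:np.hypot(*(P-x[:2]).T)-(x[2] if r is None else r))
    o=least_squares(f,x0,loss="soft_l1",f_scale=.0007);return o.x,np.abs(o.fun).mean()
E
python3 - <<'E'
from circ import *
s,st=shot('w12');T=st['tool_pos'];ax=st['tool_rot'][:,0];a0=np.arctan2(ax[1],ax[0])
c=T.copy();zc=T[2]-.0335+.023
dark=lambda q:q[0]<150
P=edges(s,c,zc,.020,.04,dark,a0+np.radians([-75,-65,-55,-45,-35,35,45,55,65,75]))
for r in (None,.0285):
    x,e=fit(P,r);print('crown',x,e,len(P),'tool offset',st['tool_rot'].T@np.array([x[0]-T[0],x[1]-T[1],0]))
n=(.4994,.3103);print('neck px',proj(s,(*n,.123)))
# outwards from ring of rubber: black -> ivory flange -> outside
u,v=proj(s,(*n,.123));
for d in((1,0),(0,1)):print([s['image'][int(v+k*d[1]),int(u+k*d[0])].tolist() for k in range(-50,51,4) if 0<=v+k*d[1]<480])
E
```

```text
[0.5507 0.2246 0.2208] 31.646875216074964
crown [0.55086127 0.22345873 0.02659965] 8.0205238305453e-05 10 tool offset [-1.09432871e-03 -4.90127052e-04  1.51594238e-06]
crown [0.55234212 0.22103215 0.03      ] 0.00044873959916410036 10 tool offset [-3.93704343e-03 -5.02663971e-04 -1.55056147e-06]
neck px (np.float64(328.11861351528904), np.float64(79.62745905528129))
[[33, 33, 35], [34, 33, 33], [57, 51, 41], [143, 125, 96], [207, 181, 140], [212, 198, 157], [205, 181, 142], [162, 146, 115], [217, 209, 176], [216, 208, 176], [216, 208, 175], [215, 208, 174], [217, 210, 177], [218, 211, 178], [217, 211, 179], [218, 211, 179], [219, 213, 181], [180, 161, 127], [193, 171, 133], [215, 197, 155], [203, 178, 137], [158, 138, 106], [37, 34, 30], [32, 33, 34], [33, 33, 33], [223, 214, 171]]
[[33, 34, 34], [154, 135, 104], [208, 183, 142], [216, 205, 164], [78, 68, 52], [230, 217, 172], [104, 92, 71], [175, 167, 138], [214, 207, 174], [216, 209, 176], [217, 210, 177], [217, 210, 177], [218, 211, 178], [218, 210, 177], [217, 209, 176], [213, 206, 174], [216, 208, 176], [207, 188, 152], [201, 187, 149], [177, 156, 120], [177, 157, 122], [151, 133, 103], [197, 189, 158], [33, 34, 34], [33, 34, 34], [55, 53, 47]]
```

```bash
cat > neck.py <<'E'
from circ import *
def neck(s,angs):
    n=np.array([.4994,.3103])
    for _ in range(3):
        P=edges(s,n,.127,.0255,.04,lambda q:q[0]>110,angs)
        x,e=fit(P);n=x[:2]
    print('rubber outer',x,e,len(P))
    for _ in range(2):
        Q=edges(s,n,.123,.0322,.042,lambda q:q[0]<165,angs);y,e=fit(Q);
    print('flange',y,e,len(Q))
E
python3 -c "
from neck import *
A=np.radians(np.arange(0,360,10))
neck(load('w12'),A)
neck(load('top0'),A)
"
```

```text
rubber outer [0.49758714 0.31075995 0.0293893 ] 0.00012044869666170696 36
flange [0.49760132 0.31108713 0.03428052] 0.0016646243431173828 26
rubber outer [0.49749759 0.31117172 0.02966252] 0.00015643840644794578 36
flange [0.49754605 0.31130624 0.03246128] 0.0003741675879059395 36
```

To row units: 0.035 m is 0.56, 0.0326 m is 0.5216.

Call:
jog_arm([
  [0.56,0.0064,0,0],
  [0.56,0.0064,0,0],
  [0.5216,0,0,0],
  [0,0,0,0],
  [0,0,0,0],
  [0,0,0,0],
])

```text
t: 22.88
tool_pos: [0.4994, 0.3118, 0.2233]
tool_rot: [[-0.523, 0.852, -0.0], [0.852, 0.523, -0.001], [-0.0, -0.0, -1.0]]
contact_force: [0.5, -0.1, 0.2]
gripper_width: 0.0124
grasp_force: 59.3
```

```bash
python3 -c "
from h import *
s,st=shot('w13');print(go(st,(.4975,.3123,.177)))"
```

```text
[0.4994 0.3118 0.2233] 31.557736157659576
[ 0.0014 -0.0014  0.0463]
```

To row units: 0.02 m is 0.32, 0.018 m is 0.288.

Call:
jog_arm([
  [0.0224,-0.0224,0.32,0],
  [0,0,0.288,0],
  [0,0,0.128,0],
  [0,0,0,0],
  [0,0,0,0],
])

```text
t: 23.55
tool_pos: [0.498, 0.3136, 0.178]
tool_rot: [[-0.524, 0.852, 0.001], [0.852, 0.524, 0.001], [-0.0, 0.001, -1.0]]
contact_force: [0.4, 0.0, -0.8]
gripper_width: 0.013
grasp_force: 59.3
```

```bash
python3 -c "
from neck import *
s,st=shot('w14');print(go(st,(.4975,.3123,.1685)));a=np.arctan2(.852,-.523)
T=st['tool_pos'];zc=T[2]-.0105
P=edges(s,T,zc,.020,.04,lambda q:q[0]<150,a+np.radians([-75,-65,-55,-45,-35,35,45,55,65,75]))
x,e=fit(P);print('crown',x,e)
neck(s,a+np.radians(np.arange(-60,61,10)))"
```

```text
[0.498  0.3136 0.178 ] 31.607583534391967
[-0.0008 -0.0011  0.0095]
crown [0.49822503 0.31231558 0.02643119] 7.095105514061222e-05
rubber outer [0.49684448 0.31200525 0.02917194] 0.00011037849864439519 13
flange [0.49733389 0.31133548 0.03301728] 8.361811727286828e-05 13
```

To row units: 0.004 m is 0.064, -0.0012 m is -0.0192.

Call:
jog_arm([
  [0,-0.0192,0.064,0],
  [0,0,0.064,0],
  [0,0,0,0],
])

```text
t: 23.98
tool_pos: [0.4961, 0.3128, 0.169]
tool_rot: [[-0.524, 0.851, -0.0], [0.851, 0.524, -0.0], [-0.0, -0.0, -1.0]]
contact_force: [0.6, -0.3, -0.4]
gripper_width: 0.0125
grasp_force: 59.3
```

Call:
jog_arm([
  [0,0,0.048,0],
  [0,0,0,0],
])

```text
t: 24.22
tool_pos: [0.4969, 0.3129, 0.1668]
tool_rot: [[-0.524, 0.851, 0.001], [0.851, 0.524, 0.0], [-0.001, 0.001, -1.0]]
contact_force: [0.7, -0.7, 2.5]
gripper_width: 0.0123
grasp_force: 59.7
```

Call:
jog_arm([
  [0,0,0.032,0],
  [0,0,0,0],
])

```text
t: 24.48
tool_pos: [0.4972, 0.313, 0.1658]
tool_rot: [[-0.524, 0.851, 0.002], [0.851, 0.524, 0.001], [-0.001, 0.002, -1.0]]
contact_force: [0.2, -1.8, 8.2]
gripper_width: 0.0124
grasp_force: 60.4
```

Bead contact is where it should be, with little sideways force. I'll keep pressing.

To row units: 0.0015 m is 0.024.

Call:
jog_arm([
  [0,0,0.024,0],
  [0,0,0,0],
])

```text
t: 24.72
tool_pos: [0.4971, 0.3129, 0.1644]
tool_rot: [[-0.524, 0.851, 0.003], [0.851, 0.524, 0.001], [-0.001, 0.002, -1.0]]
contact_force: [-0.3, -2.0, 7.7]
gripper_width: 0.0125
grasp_force: 60.4
```

Call:
jog_arm([
  [0,0,0.024,0],
  [0,0,0,0],
])

```text
t: 24.98
tool_pos: [0.4968, 0.3128, 0.1617]
tool_rot: [[-0.524, 0.851, 0.001], [0.851, 0.524, 0.0], [-0.001, 0.001, -1.0]]
contact_force: [2.2, -0.6, 0.1]
gripper_width: 0.0123
grasp_force: 59.4
```

Call:
jog_arm([
  [0,0,0.024,0],
  [0,0,0,0],
])

```text
t: 25.22
tool_pos: [0.4967, 0.3127, 0.1593]
tool_rot: [[-0.524, 0.852, 0.0], [0.852, 0.524, -0.0], [-0.0, 0.0, -1.0]]
contact_force: [2.6, -0.2, -2.8]
gripper_width: 0.0126
grasp_force: 59.0
```

To row units: 0.0015 m is 0.024.

Call:
jog_arm([
  [0,0,0.024,0],
  [0,0,0,0],
])

```text
t: 25.48
tool_pos: [0.4967, 0.3128, 0.1587]
tool_rot: [[-0.524, 0.851, 0.001], [0.851, 0.524, -0.0], [-0.0, 0.001, -1.0]]
contact_force: [2.7, -1.4, 3.6]
gripper_width: 0.0125
grasp_force: 59.8
```

Call:
jog_arm([
  [0,0,0.024,0],
  [0,0,0,0],
])

```text
t: 25.72
tool_pos: [0.4967, 0.3128, 0.1579]
tool_rot: [[-0.524, 0.851, 0.001], [0.851, 0.524, 0.0], [-0.0, 0.001, -1.0]]
contact_force: [1.3, -3.3, 9.0]
gripper_width: 0.0125
grasp_force: 60.5
```

To row units: 0.0015 m is 0.024.

Call:
jog_arm([
  [0,0,0.024,0],
  [0,0,0,0],
])

```text
t: 25.98
tool_pos: [0.4968, 0.3128, 0.1574]
tool_rot: [[-0.524, 0.851, 0.002], [0.851, 0.524, 0.001], [-0.001, 0.002, -1.0]]
contact_force: [0.3, -3.9, 12.3]
gripper_width: 0.0126
grasp_force: 61.1
```

Call:
jog_arm([
  [0,0,0.016,0],
  [0,0,0,0],
  [0,0,0,0],
])

```text
t: 26.35
tool_pos: [0.4968, 0.3129, 0.1573]
tool_rot: [[-0.524, 0.851, 0.003], [0.851, 0.524, 0.001], [-0.001, 0.003, -1.0]]
contact_force: [-1.5, -3.8, 17.9]
gripper_width: 0.0128
grasp_force: 61.9
```

To row units: -0.0003 m is -0.0048.

Call:
jog_arm([
  [0,0,-0.0048,0],
  [0,0,0,0],
  [0,0,0,0],
  [0,0,0,0],
  [0,0,0,0],
  [0,0,0,0],
])

```text
t: 27.1
tool_pos: [0.4968, 0.3129, 0.1573]
tool_rot: [[-0.525, 0.851, 0.002], [0.851, 0.525, 0.001], [-0.001, 0.002, -1.0]]
contact_force: [-0.0, -4.2, 17.0]
gripper_width: 0.0128
grasp_force: 61.5
```

Steady at 17 N and against the stop, with the rim about 1 mm above the flange. Handing in.

```bash
python3 -c "
from cell import manip
print(manip.close_job())"
```

```text
the job is handed in; nothing more can be done
None
```

The ring and plug each lie flat in their own bin, though the ring's edge touched the ring bin's front wall on the first try; the cap then clicked on and was handed in held down at about 17 N, with the rubber ring at its stop judging by force and height.

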